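# Hold the coolant tank's bayonet cap at its vent position

### The job

Take the bayonet filler cap out of the red parts box and fit it to the coolant tank: lugs down through the slots of the neck, pressed right down against the spring, then turned clockwise halfway to the lock, so that its grip bar is in line with the brass vent pipe. We are bleeding the line, so do not let it reach the lock, and do not let go: finish while still gripping the cap there and pressing it right down. Leave the other parts in the box and the tools in the drawers where they are.

Things in the scene. Friction and masses are not known exactly. Their poses are not given: they have to be found in the camera images.
- cap: Filler cap, 0.1 to 0.25 kg, 62 mm high, upright in the box. Origin: centre of the brass plug's underside, z up. Plug 30 mm across, 20 mm high, foot bevelled, with two lugs (9 mm wide, reaching 22 mm from the axis, top face at z 8 mm) on the cap's +x and -x. Disc 62 mm across, z 20 to 30 (rubber seal below). On it a black grip bar 54 mm long (along x), 14 mm thick (y), z 31 to 62 mm.
- cap_grip (a point): Point on the cap's axis in the grip bar, 52 mm above the plug's underside (22 mm above the disc's top): where to take it, fingers on the bar's two long sides (closing along the cap's y), tips just above the disc.
- cap_seat (a point): Point on the cap's axis at the seal's underside, 20 mm above the plug's underside. It lies at the neck's rim when the cap is pressed right down.
- tank: Grey coolant tank, fixed, 118 mm across (72 from the axis over its fittings), in either drawer; origin: centre of its underside, z up. Aluminium neck on top, rim 150 mm up, 56 mm across. The two entry slots (15 mm wide, reaching 25 mm from the axis) lie along its +x and -x, the locks along its +y and -y. From above, lugs turn only clockwise: vent at 45 deg, lock at 90.
- neck_rim (a point): Centre of the neck's mouth at the rim, axes as the tank's. Bore 35 mm. The plug meets a spring plate 10 mm down (4 N, rising to 10 N when the cap is right down, seal on rim). Lugs can turn once the seal is within 4 mm of the rim; let go there, the cap rises 4 mm under the rail but stays in. At the lock they snap up 4 mm more.
- vent_pipe: Brass vent pipe, 7 mm thick, sticking out 56 mm from the axis at the side of the neck, 22 mm below the rim; origin on the neck's axis, its x axis points out along the pipe: 45 degrees clockwise (from above) from the tank's +x. At the vent position the grip bar is in line with it (either end).
- parts_bin: Open red plastic box, fixed, 105 (x) x 127 (y) x 81 mm high, inside about 96 x 120 mm, floor 2 mm; in the other drawer than the tank; origin: centre of its underside. The cap stands towards its +y end, loose hardware round it, none over 18 mm high. The hand must come in part-closed (about 45 mm opening). Drawer walls are 89 mm high.
- t_nut: T-slot nut, 28x28x18 mm, lying in the red parts box
- nut_big: hex nut 24 mm across flats, 13 mm high, lying in the red parts box
- nut_small: hex nut 19 mm across flats, 10 mm high, lying in the red parts box
- nut_b: hex nut like nut_small, in a corner of the red parts box
- nut_c: hex nut like nut_small, in another corner of the red parts box
- screwdriver: screwdriver, 202 mm long, amber handle, lying along the left wall of the left drawer; origin on its underside
- spanner: combination spanner, 196 mm long, 9 mm thick, lying beside the screwdriver; origin on its underside
- chuck_key: drill chuck key, 85 mm long, at the back of the right drawer
- bolt: M16 hex bolt standing on its head, 61 mm high, at the back of the right drawer
Mind the look-alikes: they are no part of the job. Leave any green look-alike of the cap alone.

How it is judged (in metres and radians):
On the way, in this order (a step that is already met when the one before it is completed fails the run):
1. The cap is gripped and lifted clear of the parts box (height (world z) of cap above 0.1 m and contact force between the fingers and cap above 2 N), for 0.1 s.
2. The cap is pressed into the neck with its lugs through the slots (horizontal distance between cap_seat and neck_rim below 0.004 m and angle between cap's own z axis and vertical below 0.1 rad and z of cap_seat in the frame of neck_rim below 0.0035 m and angle between the x axis of cap and the x axis of tank, either way round below 0.3 rad), for 0.05 s.
At the end, for the whole second after the job is handed in: The cap sits in the neck upright, on axis within 4 mm, its seal pressed to within 2.5 mm of the rim, its grip bar within 0.2 rad of the vent pipe's line, and held by the fingers. The hardware is still in the box; no tool moved over 30 mm (horizontal distance between cap_seat and neck_rim below 0.004 m and angle between cap's own z axis and vertical below 0.1 rad and z of cap_seat in the frame of neck_rim below 0.0025 m and angle between the x axis of cap and the x axis of vent_pipe, either way round below 0.2 rad and contact force between the fingers and cap above 2 N and distance between each of t_nut, nut_big, nut_small, nut_b, nut_c and parts_bin below 0.095 m and distance of each of screwdriver, spanner, chuck_key, bolt from where it was at the start of the episode below 0.03 m); the arm keeps its last pose, push and grip.
It fails at once if The cap is turned on to the lock (within 0.35 rad of it) (horizontal distance between cap_seat and neck_rim below 0.008 m and z of cap_seat in the frame of neck_rim below 0.009 m and angle between the x axis of cap and the y axis of tank, either way round below 0.35 rad).
It fails at once if Another part is taken or knocked out of the parts box (distance between any of t_nut, nut_big, nut_small, nut_b, nut_c and parts_bin above 0.1 m).
It fails at once if A tool in the drawers is shoved more than 30 mm (distance of any of screwdriver, spanner, chuck_key, bolt from where it was at the start of the episode above 0.03 m).
It also fails if it takes over 56 s, if anything falls off the work surface, if the arm or the gripper's body presses on something with over 40 N, if the wrist force passes 120 N, or if a joint passes its speed limit or range.

### The arm

A 7-joint arm with a two-finger parallel gripper is mounted at the origin on a cart in front of the work surface, level with it; the furniture and walls round the work are solid. World frame = base frame: x ahead of the robot, y to its left, z up, the work surface at z = 0. Lengths are in mm, angles in rad, forces in N, time in s.
With the tool pointing down it reaches from about 400 to 875 mm from the base axis. Payload 4.4 kg.
Tool frame: the origin (TCP) lies on the centre line of the jaws, within the pads' length; the fingertips stand 25 mm ahead of it and the grasp point (between the pads) lies 6 mm ahead of it (ctrl.finger_overhang is the distance from the TCP to the fingertips, in mm); z points along the fingers, y is the line along which they close (so a half turn about z gives the same grasp; the last joint's range is limited). The gripper opens to 85 mm and grips with 20 to 120 N. Pads are 22 mm wide; open, the fingers measure 114 mm over their backs; the gripper's body (76 mm by 85 mm) begins 54 mm behind the grasp point. The pads swing forward as they close: fully open they stand 13 mm farther back than shut.
Start: joints at [-1.352, 0.628, 0.038, 1.517, -0.027, 0.996, -0.02], TCP at [182.604, 623.838, 256.313] pointing down, gripper open.
Joint ranges: [-3.06, 3.06], [-0.37, 2.12], [-1.25, 1.32], [0.18, 2.47], [-1.1, 4.24], [0.23, 1.98], [-2.94, 2.94]. Speed limits (rad/s): [2.57, 2.57, 3.14, 3.14, 3.14, 3.14, 3.14].

### API

Orientations are given as [roll, pitch, yaw] about the fixed x, y, z axes, in that order (R = Rz(yaw) Ry(pitch) Rx(roll)).
In Python, from cell import ctrl gives the robot as it stands. The module is installed in compiled form; this text tells all that it offers.
- The arm moves only by the tool play_rows, never from a script. Its argument "targets" is a list of rows, each a list of 5 numbers: the closure, from 0 (fully open) to 1 (shut), then the shift along the tool's x, y, z in cm, then the turn about the tool's z in degrees. In form: [[gripper, dx, dy, dz, spin], ...]. A call has 1 to 10 rows; each row is the pose to reach, as a shift and turn from the pose commanded when the call began, along the tool's axes at that moment; what a row does not reach only later rows make up. A row lasts 1/10 s, in which the tool goes at most 50 mm and 8.59 degrees, less where a joint would pass 70% of its speed; a pose out of reach is approached as far as the arm can. A call with a gripper value outside its range is refused whole. The fingers move at their own pace and stop on an object; the grip force is fixed at half the most. Time passes only in rows, so rows that repeat a pose let the fingers close. It gives the time, the measured TCP pose, the force, the opening and the grip force at its end, in the units of the state.
- ctrl.read_state(): the state, without advancing time (a new reading comes with each control period).
- ctrl.get_image(name): name is "scene" or "top" or "wrist"; returns (picture, depth): 420x560x3 uint8, red, green, blue; 420x560 float32, mm along the optical axis (not along the pixel's ray), 0 where there is no reading.
- ctrl.calibration(name): a dict with "vfov" (degrees; the focal length in pixels is half the picture's height over the tangent of half this angle, whatever the lens; pixels are square), "cx", "cy" (the principal point, pixels), "k1" (the pictures are not rectified: a ray, as slopes to the right and down, at radius r is drawn at 1 + k1 r^2 times it, then the intrinsics apply), "extrinsics" (4x4, takes a point from camera to world coordinates); the wrist camera has in their place "mount" (4x4, takes a point from camera to tool coordinates, whose origin is the TCP and whose axes are the flange's). Camera axes: x right, y down, z forward; pixel columns grow to the right and rows downward; lengths in mm; the calibration is good to about 2 mm. A picture is of the moment at which its call begins: read the wrist's pose just before it. calibration takes no time and is no camera call.
- ctrl.finish_job(): hands the job in; it is judged then, once.
Trained networks look in the newest picture that a camera, given by its name, has taken for a name from the list of things; names that differ only in an ending like _2 or _b are one class to them, and where a whole thing is asked for, a point or a joint stands for the part that bears it (a point fixed in the world has none). Each returns a list of dicts, best first, with "confidence" (0 to 1); they miss things now and then, are a little off and sometimes report something else, mostly with a low value. They report only what shows in the picture. A call takes as long as a camera call. They do not tell look-alikes from the thing itself.
- ctrl.search_frame(camera, name): "bbox" ([left, top, right, bottom] in pixels, round what is visible of it).
- ctrl.trace(camera, name): "pixels" (420x560 bool, what is visible of it) and "bbox" ([left, top, right, bottom] in pixels, round what is visible of it).
The state is a dict: "clock": time; "qpos": joint angles; "qd": joint speeds; "tau": joint torques, N m; "eef_pos": TCP position; "tool_rot": TCP orientation; "force": force on the tool from outside, world axes, zero at the start; "torque": the same for the moment, N m; "width": finger opening in mm; "gripper_force": force on a finger pad.
Only numpy, scipy, OpenCV 4.12 (cv2) and the standard library are available. Lean on these libraries where they do the work, as an engineer would, in place of code of your own. Each camera call takes 0.05 s, during which the arm holds its last target. There are 200 camera calls.

## Working session

There is one attempt and no reset: what is moved stays moved. The work goes in short steps, Python scripts to look and compute and a tool call to move; the robot and the scene stay as the last step left them, time stands still between calls to the robot, and variables do not carry over. Pictures are saved under pics/ and viewed, at most 10 in all, crops included, and the job is handed in when it is done.

Besides the shell and the picture viewer there is one more tool, called after "Emit:" in YAML: its name, and indented under it one key for each argument. play_rows: Moves the arm, as the interface text tells. Its arguments: {"type":"object","properties":{"targets":{"type":"array"}},"required":["targets"]}

```bash
mkdir -p pics; cat > h.py <<'E'
import numpy as np, cv2
from scipy.spatial.transform import Rotation as R
from cell import ctrl
def toolT(s=None):
    s=s or ctrl.read_state(); T=np.eye(4); T[:3,:3]=R.from_euler('xyz',s['tool_rot']).as_matrix(); T[:3,3]=s['eef_pos']; return T
def shot(name):
    T=toolT(); im,d=ctrl.get_image(name); c=ctrl.calibration(name)
    E=np.array(c['extrinsics']) if 'extrinsics' in c else T@np.array(c['mount'])
    return im,d,c,E
def K(c,h=420):
    f=h/2/np.tan(np.radians(c['vfov'])/2); return np.array([[f,0,c['cx']],[0,f,c['cy']],[0,0,1]]),np.array([c['k1'],0,0,0,0.])
def cloud(d,c,E):
    k,D=K(c); h,w=d.shape; v,u=np.mgrid[:h,:w]
    n=cv2.undistortPoints(np.stack([u,v],-1).reshape(-1,1,2).astype(float),k,D).reshape(h,w,2)
    P=np.concatenate([n*d[...,None],d[...,None]],-1)
    P=P@E[:3,:3].T+E[:3,3]; P[d==0]=np.nan; return P
def save(im,n): cv2.imwrite('pics/'+n,im[...,::-1])
E
python3 - <<'E'
from h import *
s=ctrl.read_state(); print({k:np.round(v,3) for k,v in s.items()})
out=[]
for n in ['scene','top']:
    im,d,c,E=shot(n); out.append(im); P=cloud(d,c,E)
    for t in ['cap','tank','parts_bin','vent_pipe']:
        for r in ctrl.trace(n,t)[:3]:
            m=r['pixels']; q=P[m]; print(n,t,round(r['confidence'],2),r['bbox'],np.nanmedian(q,0).round(),np.nanmin(q,0).round(),np.nanmax(q,0).round())
save(out[0],'scene.png'); save(out[1],'top.png')
E
```

```text
{'clock': np.float64(0.0), 'qpos': array([-1.352,  0.629,  0.038,  1.518, -0.027,  0.996, -0.02 ]), 'qd': array([ 0.   , -0.   , -0.   , -0.001, -0.001, -0.   ,  0.   ]), 'tau': array([-0.0000e+00, -5.6341e+01,  1.2260e+00, -1.9345e+01,  1.1000e-02,
        1.1000e-02, -0.0000e+00]), 'eef_pos': array([182.438, 623.268, 255.388]), 'tool_rot': array([-3.14 ,  0.   ,  2.857]), 'force': array([-0.281,  0.322, -0.383]), 'torque': array([-0.046, -0.001, -0.027]), 'gripper_force': np.float64(0.0), 'width': np.float64(85.252)}
scene cap 0.59 [307.5, 236.8, 326.7, 252.3] [415.  94.  49.] [349.  17.  -1.] [496. 173.  92.]
scene tank 0.56 [333.9, 175.7, 378.0, 232.6] [ 443. -107.   85.] [ 338. -353.   -4.] [654.   4. 151.]
scene parts_bin 0.72 [225.9, 224.7, 287.4, 280.8] [495. 226.  48.] [444.  56.  -4.] [677. 285.  84.]
top cap 0.9 [208.2, 215.7, 231.0, 237.5] [509. 234.  34.] [479. 209.  26.] [539. 266.  68.]
top cap 0.59 [265.9, 246.6, 288.7, 267.9] [422.  87.  31.] [391.  55.  -4.] [451. 116.  67.]
top tank 0.89 [341.7, 216.0, 390.0, 267.5] [ 469. -118.  108.] [ 410. -193.   -5.] [534. -77. 154.]
top parts_bin 0.85 [199.3, 201.4, 254.1, 249.9] [506. 215.   5.] [449. 145.  -4.] [576. 283.  87.]
```

View pics/top.png

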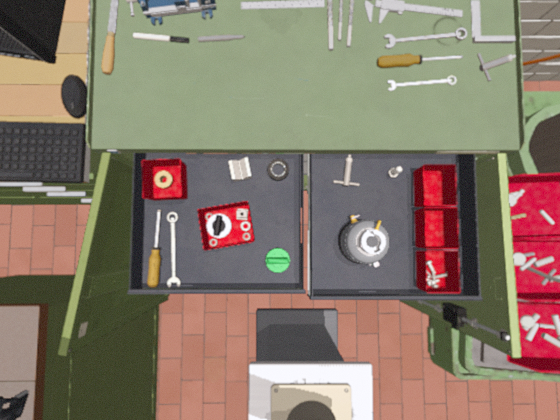

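```bash
python3 - <<'E'
import cv2
a=cv2.imread('pics/top.png'); b=cv2.imread('pics/scene.png')
x=cv2.resize(a[190:280,190:300],None,fx=4,fy=4,interpolation=2); 
y=cv2.resize(a[205:280,325:405],None,fx=4.5,fy=4.5,interpolation=2)
import numpy as np
o=np.zeros((600,800,3),np.uint8); o[:360,:440]=x; o[:337,440:800]=y; 
z=b[170:290,220:400]; z=cv2.resize(z,(360,240)); o[360:600,:360]=z; cv2.imwrite('pics/crop1.png',o)
E
```

```text
Traceback (most recent call last):
ValueError: could not broadcast input array from shape (338,360,3) into shape (337,360,3)
```

The top view shows two cap candidates. The black-barred cap is in the red parts box at (218,226), and the green look-alike stands in the drawer at (278,261). The tank is at (366,242), with other red bins at (164,180) and (435,230). I choose the cap in the box at (218,226) and check it close up.

```bash
cat >> h.py <<'E'
def shift(p=None,yaw=None,base=None):
    """cm shift in tool axes, spin deg, from pose T"""
    T=toolT() if base is None else base
    d=T[:3,:3].T@(np.array(p,float)-T[:3,3])/10
    y0=np.arctan2(T[1,0],T[0,0]); sp=0
    if yaw is not None: sp=-np.degrees((yaw-y0+np.pi/2)%np.pi-np.pi/2)
    return d.round(2),round(sp,1)
E
python3 - <<'E'
import cv2,numpy as np
from h import *
a=cv2.imread('pics/top.png'); b=cv2.imread('pics/scene.png')
o=np.zeros((600,800,3),np.uint8); o[:360,:440]=cv2.resize(a[190:280,190:300],(440,360),interpolation=2); o[:360,440:800]=cv2.resize(a[205:280,325:400],(360,360),interpolation=2)
o[360:600,:360]=cv2.resize(b[170:290,220:400],(360,240)); cv2.imwrite('pics/crop1.png',o)
c=ctrl.calibration('wrist'); print(c)
m=np.array(c['mount'])
print(shift([509,234,330]), shift([470,-118,400],base=None))
E
```

```text
{'vfov': 66.37535042543226, 'cx': 278.81992582385885, 'cy': 211.2612175358502, 'k1': -0.06918724103195421, 'mount': array([[-1.13548369e-03, -9.50744510e-01, -3.09973525e-01,
         7.98517087e+01],
       [ 9.99998781e-01, -1.41186766e-03,  6.67292874e-04,
        -1.50307891e+00],
       [-1.07206663e-03, -3.09972390e-01,  9.50744954e-01,
        -1.17608606e+02],
       [ 0.00000000e+00,  0.00000000e+00,  0.00000000e+00,
         1.00000000e+00]])}
(array([-42.28, -28.24,  -7.37]), 0) (array([-48.43, -63.12, -14.37]), 0)
```

View pics/crop1.png

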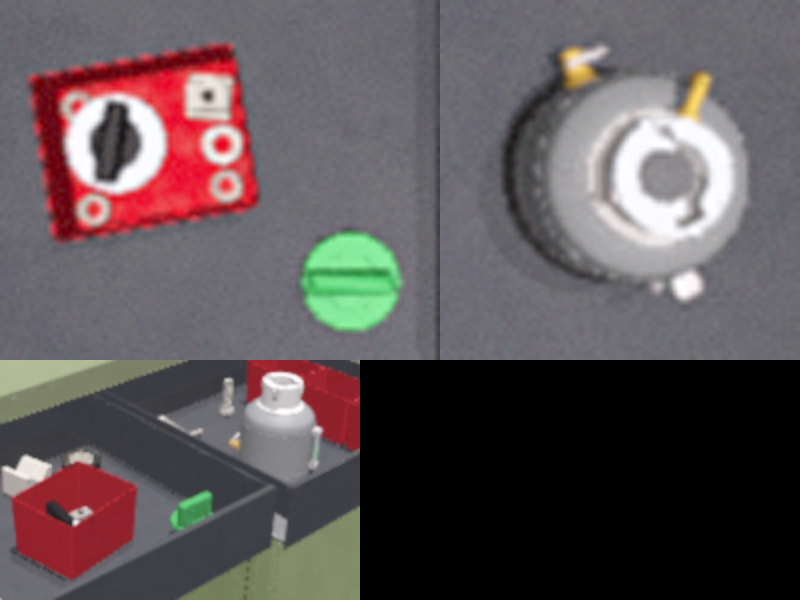

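The crop confirms that the white disc with the black bar, in the red box, is the cap, with its bar roughly along world x. The green one is the look-alike. On the neck, the slots run upper-left to lower-right and the brass pipe points to the upper right. Next I move over the box.

Emit:
play_rows:
  targets:
    - [0.3, -42.3, -28.2, -2, 0]
    - [0.3, -42.3, -28.2, -2, 0]
    - [0.45, -42.3, -28.2, -2, 0]
    - [0.45, -42.3, -28.2, -2, 0]
    - [0.45, -42.3, -28.2, -2, 0]
    - [0.45, -42.3, -28.2, -2, 0]
    - [0.45, -42.3, -28.2, -2, 0]
    - [0.45, -42.3, -28.2, -2, 0]
    - [0.45, -42.3, -28.2, -2, 0]
    - [0.45, -42.3, -28.2, -2, 0]

```text
clock: 1.5
eef_pos: [504.8, 239.4, 276.4]
tool_rot: [3.141, 0.0, 2.857]
force: [0.7, 0.4, -0.6]
width: 47.1
gripper_force: 0.0
```

Emit:
play_rows:
  targets:
    - [0.45, 0, 0, 0, 0]
    - [0.45, 0, 0, 0, 0]

```text
clock: 1.7
eef_pos: [504.5, 239.6, 276.0]
tool_rot: [3.142, 0.0, 2.853]
force: [-0.5, 0.9, 0.7]
width: 47.1
gripper_force: 0.0
```

```bash
cat >> h.py <<'E'
def barfit(P,z0,z1,ctr,rad):
    q=P.reshape(-1,3); q=q[np.isfinite(q).all(1)]
    q=q[(q[:,2]>z0)&(q[:,2]<z1)&(np.hypot(*(q[:,:2]-ctr).T)<rad)]
    (c,sz,a)=cv2.minAreaRect(q[:,:2].astype(np.float32))
    return q,c,sz,a
E
python3 - <<'E'
from h import *
im,d,c,E=shot('wrist'); save(im,'w1.png'); P=cloud(d,c,E); np.savez('w1.npz',im=im,P=P)
for t in ['cap','parts_bin','t_nut','nut_small']:
    for r in ctrl.trace('wrist',t)[:4]:
        m=r['pixels']; q=P[m]; print(t,round(r['confidence'],2),np.round(r['bbox']),np.nanmedian(q,0).round(),np.nanmin(q,0).round(),np.nanmax(q,0).round())
        if t=='cap':
            top=q[q[:,2]>55]; print(len(top)); print(np.percentile(top[:,2],[5,50,95]),cv2.minAreaRect(top[:,:2].astype(np.float32)))
            disc=q[(q[:,2]>20)&(q[:,2]<40)]; print(np.median(disc[:,2]),cv2.minEnclosingCircle(disc[:,:2].astype(np.float32)))
E
```

```text
cap 0.98 [254. 155. 306. 214.] [506. 239.  33.] [477. 202.  -1.] [551. 269.  66.]
653
[59.59708538 63.53937985 65.06183157] ((508.2615966796875, 237.02552795410156), (15.607240676879883, 54.41316223144531), 81.68408203125)
32.2674077988714 ((508.17169189453125, 237.16563415527344), 31.54557228088379)
cap 0.88 [ 92. 119. 157. 177.] [419.  89.  31.] [386.  28.  -2.] [451. 117.  65.]
687
[57.51672027 61.2206818  62.82092301] ((418.7913818359375, 86.04503631591797), (53.49142837524414, 16.006317138671875), 89.25980377197266)
29.988169081607793 ((418.6560974121094, 85.41673278808594), 31.637184143066406)
parts_bin 0.84 [181. 123. 334. 263.] [521. 197.  23.] [446. 114.  -2.] [597. 287. 256.]
t_nut 0.9 [230. 200. 254. 229.] [536. 179.  19.] [524. 160.   1.] [557. 193.  22.]
nut_small 0.51 [207. 165. 226. 184.] [481. 168.  11.] [470. 155.   0.] [492. 177.  14.]
nut_small 0.33 [  0. 186.  55. 285.] [476. -85.  35.] [ 411. -185.   -2.] [536. -75.  89.]
```

View pics/w1.png

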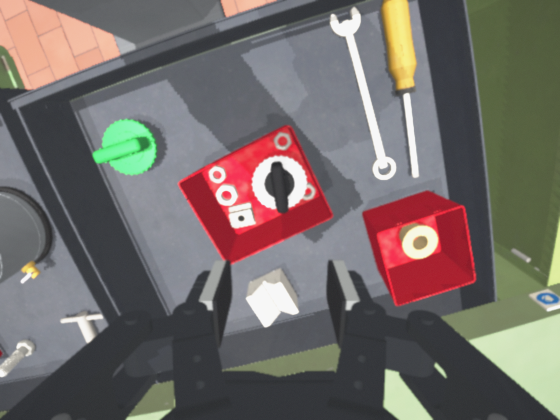

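The wrist view shows the cap in the box at (280,183) with its bar near-vertical in the picture. The green look-alike is at (128,147) and the hardware sits around the cap. The cap's top is at z≈64, which fits it standing on the box floor.

```bash
python3 - <<'E'
from h import *
s=ctrl.read_state(); print(s['qpos'].round(3) if hasattr(s['qpos'],'round') else s['qpos'])
print(shift([508.3,237,60],np.radians(171.7)), shift([508.3,237,120],np.radians(171.7)))
# rim of bin
P=np.load('w1.npz')['P'].reshape(-1,3); im=np.load('w1.npz')['im'].reshape(-1,3).astype(int)
m=(P[:,2]>76)&(P[:,2]<86)&(im[:,0]>120)&(im[:,1]<60)&(abs(P[:,0]-512)<90)&(abs(P[:,1]-215)<90)
print(m.sum(),cv2.minAreaRect(P[m][:,:2].astype(np.float32)))
E
```

```text
[-0.543  0.474  0.064  1.755 -0.038  0.914  0.827]
(array([-0.71, -0.39, 21.59]), np.float64(-7.8)) (array([-0.7 , -0.39, 15.59]), np.float64(-7.8))
736 ((506.5740051269531, 213.65713500976562), (103.77344512939453, 125.79114532470703), 9.786811828613281)
```

Emit:
play_rows:
  targets:
    - [0.62, -0.7, -0.4, 5, -8]
    - [0.62, -0.7, -0.4, 10, -8]
    - [0.62, -0.7, -0.4, 14, -8]
    - [0.62, -0.7, -0.4, 15.6, -8]
    - [0.62, -0.7, -0.4, 15.6, -8]
    - [0.62, -0.7, -0.4, 15.6, -8]

```text
clock: 2.55
eef_pos: [509.3, 236.3, 120.3]
tool_rot: [3.141, 0.0, 2.998]
force: [-0.6, 0.4, 0.9]
width: 32.5
gripper_force: 0.0
```

```bash
python3 - <<'E'
from h import *
s=ctrl.read_state();print(s['eef_pos'],s['tool_rot'],s['width'],shift([508.3,237,60],np.radians(171.7)))
im,d,c,E=shot('wrist'); save(im,'w2.png'); P=cloud(d,c,E)
for r in ctrl.trace('wrist','cap')[:1]:
    q=P[r['pixels']]; top=q[(q[:,2]>57)&(q[:,2]<72)]; print(r['confidence'],r['bbox'],len(top),cv2.minAreaRect(top[:,:2].astype(np.float32)))
E
```

```text
[509.28052219 236.25105766 120.33796307] [3.14111737e+00 2.72813920e-04 2.99780446e+00] 32.48175247428983 (array([0.11, 0.06, 6.03]), np.float64(0.1))
0.73 [0.0, 81.8, 88.2, 177.0] 1079 ((419.0073547363281, 97.53336334228516), (30.378068923950195, 14.567325592041016), 88.40026092529297)
```

Emit:
play_rows:
  targets:
    - [0.62, 0.1, 0.1, 2, 0]
    - [0.62, 0.1, 0.1, 4, 0]
    - [0.62, 0.1, 0.1, 5.2, 0]
    - [0.62, 0.1, 0.1, 6, 0]
    - [0.62, 0.1, 0.1, 6, 0]
    - [0.62, 0.1, 0.1, 6, 0]

```text
clock: 3.25
eef_pos: [509.0, 236.9, 62.2]
tool_rot: [3.14, 0.002, 2.997]
force: [-3.8, -3.2, 11.5]
width: 32.6
gripper_force: 5.3
```

```bash
python3 - <<'E'
from h import *
print(ctrl.read_state()['force'])
im,d,c,E=shot('wrist'); im2,d2,c2,E2=shot('top'); im3,_,_,_=shot('scene')
o=np.zeros((600,800,3),np.uint8); o[:420,:400]=im[:,80:480]; o[:400,400:]=cv2.resize(im2[190:270,180:260],(400,400)); o[420:,:300]=cv2.resize(im3[200:290,200:350],(300,180)); save(o,'m1.png')
E
```

```text
[-3.75615717 -3.18046576 11.45344134]
```

View pics/m1.png

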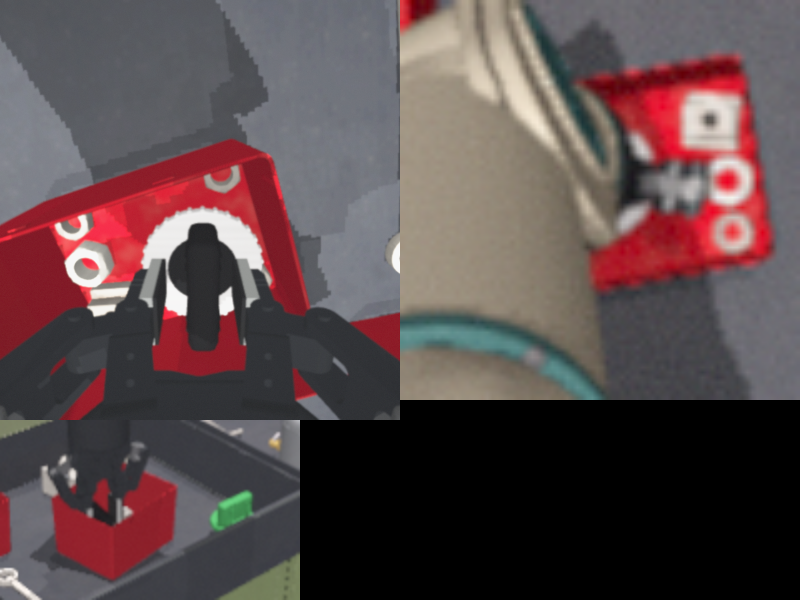

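The mid-row picture shows the bar (205,285) between the pads and the right-hand knuckle (290,330) resting on the box's wall rim. I raise a little and close there, since the pads still cover about 23 mm of the bar.

Emit:
play_rows:
  targets:
    - [0.62, 0, 0, -0.5, 0]
    - [0.68, 0, 0, -0.5, 0]
    - [0.75, 0, 0, -0.4, 0]
    - [0.85, 0, 0, -0.3, 0]
    - [1, 0, 0, -0.3, 0]
    - [1, 0, 0, -0.3, 0]
    - [1, 0, 0, -0.3, 0]
    - [1, 0, 0, -0.3, 0]

```text
clock: 4.2
eef_pos: [508.7, 236.4, 63.5]
tool_rot: [3.141, 0.0, 2.996]
force: [-1.1, -0.9, 7.9]
width: 13.2
gripper_force: 58.5
```

Emit:
play_rows:
  targets:
    - [1, 0, 0, -2, 0]
    - [1, 0, 0, -5, 0]
    - [1, 0, 0, -9, 0]
    - [1, 0, 0, -14, 0]
    - [1, 0, 0, -19, 0]
    - [1, 0, 0, -23, 0]
    - [1, 0, 0, -24, 0]
    - [1, 0, 0, -24, 0]

```text
clock: 5.0
eef_pos: [508.9, 236.6, 304.0]
tool_rot: [3.14, 0.002, 2.996]
force: [0.3, -0.3, -1.9]
width: 12.8
gripper_force: 58.8
```

```bash
python3 - <<'E'
from h import *
s=ctrl.read_state();print(s['force'],s['width'],s['gripper_force'])
for n in ['wrist','top']:
    im,d,c,E=shot(n); P=cloud(d,c,E)
    for t in ['cap','tank','vent_pipe']:
        for r in ctrl.trace(n,t)[:2]:
            q=P[r['pixels']]; print(n,t,round(r['confidence'],2),np.round(r['bbox']),np.nanmedian(q,0).round())
            if t=='tank' and n=='top':
                m=q[abs(q[:,2]-150)<6]; print(len(m),np.median(m[:,2]),cv2.minEnclosingCircle(m[:,:2].astype(np.float32)))
    save(im,'l_%s.png'%n)
print(shift([468,-125,s['eef_pos'][2]],np.radians(-157)))
E
```

```text
[ 0.26595073 -0.26644222 -1.8600774 ] 12.77034410736444 58.82354736328125
wrist cap 0.88 [221. 206. 340. 350.] [495. 237. 274.]
wrist cap 0.77 [108.  92. 170. 144.] [419.  88.  31.]
wrist tank 0.78 [  1. 140.  56. 237.] [472. -85.  38.]
top cap 0.94 [268. 250. 292. 271.] [422.  84.  32.]
top tank 0.88 [338. 218. 392. 266.] [ 469. -119.  107.]
283 150.22828387968525 ((468.4260559082031, -133.36190795898438), 30.277149200439453)
top vent_pipe 0.67 [389. 166. 402. 176.] [ 650. -220.   29.]
(array([ -1.27, -36.32,  -0.18]), np.float64(-31.3))
```

Emit:
play_rows:
  targets:
    - [1, -8.2, -33, 0, -31]
    - [1, -8.2, -33, 0, -31]
    - [1, -8.2, -33, 0, -31]
    - [1, -8.2, -33, 0, -31]
    - [1, -8.2, -33, 0, -31]
    - [1, -8.2, -33, 0, -31]
    - [1, -8.2, -33, 0, -31]
    - [1, -8.2, -33, 0, -31]
    - [1, -8.2, -33, 0, -31]
    - [1, -8.2, -33, 0, -31]

```text
clock: 6.4
eef_pos: [541.8, -100.4, 302.6]
tool_rot: [3.14, -0.0, -2.744]
force: [-1.3, 0.0, -1.4]
width: 13.0
gripper_force: 58.9
```

```bash
python3 - <<'E'
from h import *
im,d,c,E=shot('wrist'); save(im,'n1.png'); P=cloud(d,c,E); np.savez('n1.npz',im=im,P=P,T=toolT(),E=E)
for t in ['cap','tank','vent_pipe']:
    for r in ctrl.trace('wrist',t)[:2]:
        q=P[r['pixels']]; print(t,round(r['confidence'],2),np.round(r['bbox']),np.nanmedian(q,0).round(1))
        if t=='vent_pipe': print(cv2.minAreaRect(q[np.isfinite(q).all(1)][:,:2].astype(np.float32)))
        if t=='tank': 
            m=q[abs(q[:,2]-150)<5]; print(len(m),np.median(m[:,2]),cv2.minEnclosingCircle(m[:,:2].astype(np.float32)),m.mean(0))
        if t=='cap':
            for lo in range(220,320,8):
                k=q[(q[:,2]>=lo)&(q[:,2]<lo+8)]; 
                if len(k)>20: print(lo,len(k),k.mean(0).round(1),np.ptp(k,0).round())
E
```

```text
cap 0.95 [430. 114. 491. 170.] [422.4  80.1  30.8]
cap 0.82 [218. 206. 340. 352.] [ 528.8 -106.1  272.3]
260 132 [ 518.3 -114.1  266.7] [40. 59.  4.]
268 4374 [ 528.8 -106.8  271.1] [56. 63.  8.]
276 171 [ 517.  -111.9  280.3] [12. 15.  8.]
284 216 [ 517.6 -111.5  288. ] [28. 37.  8.]
292 374 [ 520.5 -110.2  296.9] [50. 31.  8.]
300 3162 [ 538.1 -103.   302.6] [51. 30.  5.]
tank 0.68 [222.  39. 332. 170.] [ 466.  -135.6  110.6]
2163 149.91575354353006 ((468.0213623046875, -134.02593994140625), 30.067399978637695) [ 467.0909442  -134.67747243  149.74953421]
vent_pipe 0.53 [520. 214. 536. 226.] [467.4 257.2  10.8]
((467.7815856933594, 253.75621032714844), (15.970919609069824, 20.783401489257812), 20.996200561523438)
vent_pipe 0.47 [235. 126. 256. 153.] [ 504.3 -151.6  130.6]
((516.08251953125, -157.6645050048828), (11.743539810180664, 52.186519622802734), 62.769901275634766)
```

View pics/n1.png

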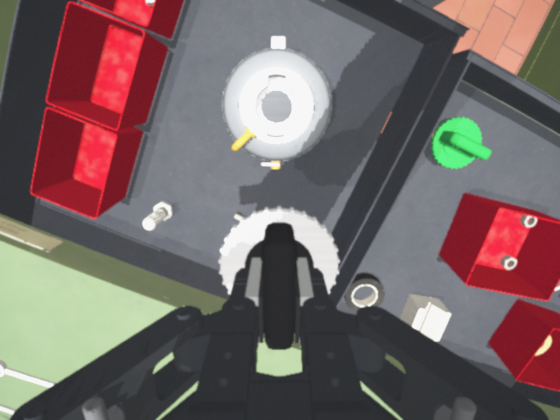

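The wrist view shows the neck at (276,104), the brass pipe pointing to lower-left (243,139), and the cap held at (279,265). Next I measure the axis, slots and pipe from the depth data.

```bash
cat > fit.py <<'E'
from h import *
from scipy.optimize import least_squares
def neck(P,ctr,z=150):
    q=P.reshape(-1,3); q=q[np.isfinite(q).all(1)]
    q=q[np.hypot(*(q[:,:2]-ctr).T)<75]
    m=q[(abs(q[:,2]-z)<4)]
    # outer boundary: per-angle max radius
    c=np.array(ctr,float)
    for _ in range(6):
        v=m[:,:2]-c; r=np.hypot(*v.T); a=(np.degrees(np.arctan2(v[:,1],v[:,0]))//10).astype(int)
        e=[]
        for k in np.unique(a):
            s=(a==k)&(r<32)
            if s.sum()>3: e.append(m[s][np.argmax(r[s]),:2])
        e=np.array(e); f=least_squares(lambda p:np.hypot(*(e-p[:2]).T)-p[2],[*c,28],loss='soft_l1'); c=f.x[:2]
    return q,c,f.x[2],m
E
python3 - <<'E'
from fit import *
D=np.load('n1.npz'); P=D['P']; T=D['T']
q,c,r,m=neck(P,[467.5,-134.5]); print('neck',c,r,np.median(m[:,2]))
v=q[:,:2]-c; rr=np.hypot(*v.T); a=np.degrees(np.arctan2(v[:,1],v[:,0]))
p=(q[:,2]>118)&(q[:,2]<136)&(rr>34)&(rr<58); print('pipe',p.sum(),np.median(a[p]),np.percentile(a[p],[10,90]),rr[p].max())
for k in range(-180,180,10):
    s=(rr>19)&(rr<24)&(a>=k)&(a<k+10); print(k,s.sum(),np.round(np.percentile(q[s,2],[5,50]),0) if s.any() else '',end='; ')
print()
# cap disc
h=P.reshape(-1,3); h=h[np.isfinite(h).all(1)]; g=h[(abs(h[:,2]-271)<5)&(np.hypot(*(h[:,:2]-T[:2,3]).T)<50)]
L=(np.c_[g,np.ones(len(g))]@np.linalg.inv(T).T)[:,:3]
e=cv2.convexHull(L[:,:2].astype(np.float32))[:,0]; e=e[e[:,0]>-5]
f=least_squares(lambda p:np.hypot(*(e-p[:2]).T)-p[2],[0,0,31],loss='soft_l1'); print('disc tool',f.x,np.median(L[:,2]))
g=h[(abs(h[:,2]-302)<4)&(np.hypot(*(h[:,:2]-T[:2,3]).T)<40)]; L=(np.c_[g,np.ones(len(g))]@np.linalg.inv(T).T)[:,:3]
print('bar',cv2.minAreaRect(L[:,:2].astype(np.float32)),np.median(L[:,2]))
im=D['im'];save(cv2.resize(im[30:180,190:340],(600,600),interpolation=2),'neck.png')
E
```

```text
neck [ 467.6761063  -134.75216049] 28.12953429745841 149.92990040645606
pipe 160 -23.569330122280952 [-27.20059162 -20.56234643] 56.09208623185686
-180 29 [117. 118.]; -170 21 [117. 118.]; -160 27 [117. 118.]; -150 24 [117. 118.]; -140 39 [117. 149.]; -130 33 [149. 150.]; -120 33 [149. 150.]; -110 30 [149. 150.]; -100 31 [149. 150.]; -90 31 [149. 150.]; -80 27 [149. 150.]; -70 33 [149. 150.]; -60 33 [137. 150.]; -50 28 [148. 150.]; -40 31 [149. 150.]; -30 30 [148. 150.]; -20 27 [149. 150.]; -10 34 [118. 150.]; 0 27 [116. 118.]; 10 21 [117. 118.]; 20 25 [117. 118.]; 30 24 [117. 118.]; 40 30 [118. 150.]; 50 29 [149. 150.]; 60 27 [149. 150.]; 70 29 [149. 150.]; 80 27 [149. 150.]; 90 28 [149. 150.]; 100 29 [149. 150.]; 110 31 [149. 150.]; 120 30 [149. 150.]; 130 29 [149. 150.]; 140 30 [149. 150.]; 150 30 [149. 150.]; 160 32 [149. 150.]; 170 33 [136. 150.]; 
disc tool [ 2.0008635  -1.20197551 31.32235265] 31.573453397663542
bar ((2.3215150833129883, -1.3107166290283203), (39.821868896484375, 46.92151641845703), 52.035247802734375) 0.02770668362887818
```

View pics/neck.png

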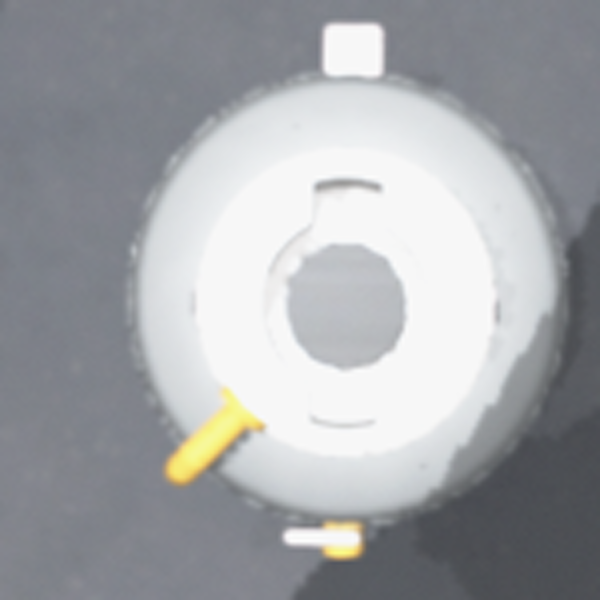

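```bash
python3 - <<'E'
from h import *
s=ctrl.read_state(); print(s['eef_pos'],s['qpos'],shift([469.1,-132.9,235],np.radians(-158.6)))
E
```

```text
[ 541.92278571 -100.45645649  302.96606056] [ 0.16366149  0.43407345 -0.04528225  1.73568512  0.02247145  0.97245029
  2.07913532] (array([ 7.97, -0.17,  6.8 ]), np.float64(1.4))
```

Emit:
play_rows:
  targets:
    - [1, 4, -0.1, 2, 1.4]
    - [1, 8, -0.2, 4, 1.4]
    - [1, 8, -0.2, 6, 1.4]
    - [1, 8, -0.2, 6.8, 1.4]
    - [1, 8, -0.2, 6.8, 1.4]
    - [1, 8, -0.2, 6.8, 1.4]

```text
clock: 7.2
eef_pos: [470.3, -134.0, 235.6]
tool_rot: [-3.141, 0.002, -2.768]
force: [0.7, -0.5, -1.0]
width: 12.9
gripper_force: 59.0
```

```bash
python3 - <<'E'
from h import *
s=ctrl.read_state(); print(s['eef_pos'],s['tool_rot'],s['force'],shift([469.1,-132.9,205],np.radians(-158.6)))
im,d,c,E=shot('scene'); save(cv2.resize(im[130:260,290:420],(600,600)),'s3.png')
E
```

```text
[ 470.29242935 -134.01973813  235.55774742] [-3.14098140e+00  1.65851953e-03 -2.76841838e+00] [ 0.6592637  -0.48121865 -1.04644982] (array([0.08, 0.15, 3.06]), np.float64(-0.0))
```

View pics/s3.png

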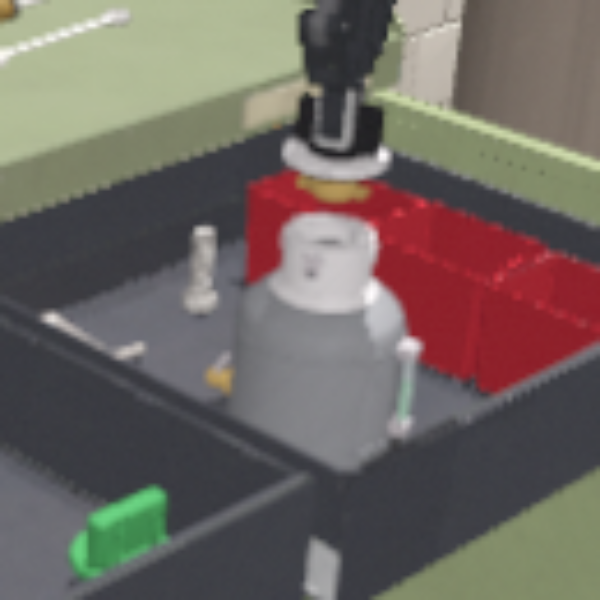

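The cap hangs upright at (335,160), just above the neck mouth (330,240). I correct by 1 mm and go down to just before the spring.

Emit:
play_rows:
  targets:
    - [1, 0.1, 0.15, 0, 0]
    - [1, 0.1, 0.15, 1, 0]
    - [1, 0.1, 0.15, 2, 0]
    - [1, 0.1, 0.15, 2.5, 0]
    - [1, 0.1, 0.15, 2.9, 0]
    - [1, 0.1, 0.15, 3, 0]
    - [1, 0.1, 0.15, 3, 0]

```text
clock: 7.95
eef_pos: [467.3, -133.7, 204.8]
tool_rot: [3.141, -0.0, -2.77]
force: [0.0, 0.6, -1.0]
width: 12.8
gripper_force: 59.0
```

Emit:
play_rows:
  targets:
    - [1, 0, 0, 0.4, 0]
    - [1, 0, 0, 0.7, 0]
    - [1, 0, 0, 1.0, 0]
    - [1, 0, 0, 1.0, 0]

```text
clock: 8.35
eef_pos: [467.9, -133.8, 195.3]
tool_rot: [-3.141, 0.001, -2.77]
force: [0.9, -0.3, 6.4]
width: 12.8
gripper_force: 60.1
```

Emit:
play_rows:
  targets:
    - [1, 0, 0, 0.2, 0]
    - [1, 0, 0, 0.35, 0]
    - [1, 0, 0, 0.45, 0]
    - [1, 0, 0, 0.5, 0]
    - [1, 0, 0, 0.5, 0]

```text
clock: 8.85
eef_pos: [468.0, -133.9, 191.5]
tool_rot: [-3.14, 0.002, -2.77]
force: [-1.7, 0.0, 15.5]
width: 12.9
gripper_force: 61.4
```

Emit:
play_rows:
  targets:
    - [1, 0, 0, 0.05, 0]
    - [1, 0, 0, 0.05, 5]
    - [1, 0, 0, 0.05, 10]
    - [1, 0, 0, 0.05, 15]
    - [1, 0, 0, 0.05, 20]
    - [1, 0, 0, 0.05, 25]
    - [1, 0, 0, 0.05, 25]

```text
clock: 9.55
eef_pos: [468.5, -134.6, 191.5]
tool_rot: [-3.14, 0.004, 3.074]
force: [-2.3, -0.4, 18.2]
width: 12.9
gripper_force: 61.9
```

Emit:
play_rows:
  targets:
    - [1, 0, 0, 0, 5]
    - [1, 0, 0, 0, 10]
    - [1, 0, 0, 0, 15]
    - [1, 0, 0, 0, 19]
    - [1, 0, 0, 0, 20]
    - [1, 0, 0, 0, 20]
    - [1, 0, 0, 0, 20]

```text
clock: 10.25
eef_pos: [468.4, -134.7, 191.5]
tool_rot: [3.141, 0.004, 2.727]
force: [-2.9, -1.7, 18.2]
width: 12.9
gripper_force: 61.9
```

```bash
python3 - <<'E'
from fit import *
s=ctrl.read_state(); T=toolT(s); print(s['eef_pos'],np.degrees(s['tool_rot']),s['force'],s['torque'])
im,d,c,E=shot('wrist'); P=cloud(d,c,E); save(im,'f1.png')
h=P.reshape(-1,3); h=h[np.isfinite(h).all(1)]; I=np.linalg.inv(T)
L=(np.c_[h,np.ones(len(h))]@I.T)[:,:3]
g=L[(abs(L[:,2]-31.5)<4)&(np.hypot(L[:,0],L[:,1])<45)]; e=cv2.convexHull(g[:,:2].astype(np.float32))[:,0]; e=e[e[:,0]>-5]
f=least_squares(lambda p:np.hypot(*(e-p[:2]).T)-p[2],[0,0,31],loss='soft_l1'); print('disc tool',f.x,np.median(g[:,2]), 'world z',(T@[*f.x[:2],np.median(g[:,2]),1])[:3])
b=L[(abs(L[:,2])<4)&(np.hypot(L[:,0]-2,L[:,1])<32)&(abs(L[:,1]+1)<12)&(L[:,0]>5)]; b=b[(b[:,0]>14)]
print('bar edge mid slope',len(b),np.polyfit(b[:,0],b[:,1],1))
w=h; v=w[:,:2]-[467.7,-134.7]; rr=np.hypot(*v.T); a=np.degrees(np.arctan2(v[:,1],v[:,0]))
p=(w[:,2]>118)&(w[:,2]<136)&(rr>34)&(rr<58)&(abs(a+23)<40); print('pipe',p.sum(),np.median(a[p]) if p.any() else '')
im2,d2,c2,E2=shot('top'); o=np.zeros((420,800,3),np.uint8); o[:,:420]=im[:,70:490]; o[:380,420:]=cv2.resize(im2[195:290,320:415],(380,380)); save(o,'f2.png')
E
```

```text
[ 468.40687777 -134.74530255  191.45228031] [179.98970868   0.21390514 156.24542128] [-2.88781394 -1.68444882 18.19663557] [-0.08131857  0.72161418  0.00661212]
disc tool [ 1.07190412 -1.47674894 31.31095943] 31.348648713800543 world z [ 466.94031817 -135.70714979  160.09958354]
bar edge mid slope 1082 [-3.06323617e-04 -1.65406341e+00]
pipe 0
```

View pics/f2.png

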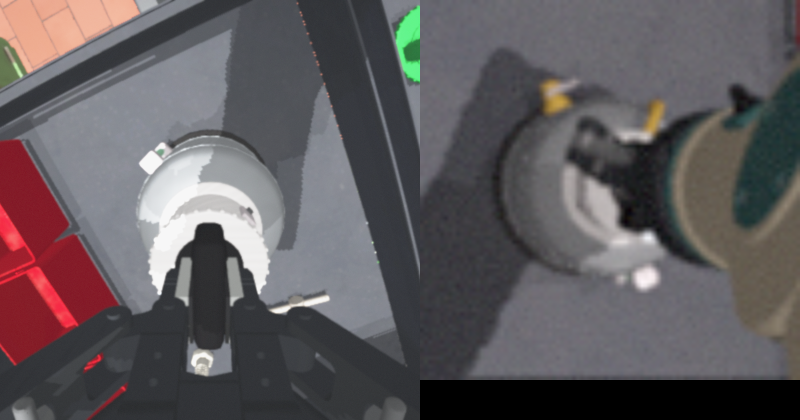

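The wrist view shows the cap seated on the neck with its bar straight between the pads (210,290). The disc top is at z 160.1, so the seal is on the rim. The bar is at -23.8° and the pipe at -23.6°, and the arm is still pressing with 18 N. I hand it in.

```bash
python3 -c "
from cell import ctrl
print(ctrl.finish_job())"
```

```text
the job is handed in; nothing more can be done
None
```

I fitted the cap to the tank, turned it to the vent position (bar at -23.8°, pipe at -23.6°) and handed the job in still gripping it and pressing with about 18 N; the judge's verdict was not shown.

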